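# Lift a hot bread roll off the plate with the chimta

## Robot

A 6-joint arm with a two-finger parallel gripper is mounted at the origin on the work surface. World frame = base frame: x ahead of the robot, y to its left, z up, the work surface at z = 0. Lengths are in m, angles in degrees, forces in N, time in s.
With the tool pointing down it reaches from about 0.35 to 0.875 m from the base axis. Payload 4.2 kg.
Tool frame: the origin (TCP) lies on the centre line of the jaws, within the pads' length; the fingertips stand 19 mm ahead of it and the grasp point (between the pads) is the TCP; z points along the fingers, y is the line along which they close (so a half turn about z gives the same grasp; the last joint's range is limited). The gripper opens to 87 mm and grips with 3 to 60 N. Pads are 19 mm wide; open, the fingers measure 117 mm over their backs; the gripper's body (75 mm by 190 mm) begins 51 mm behind the grasp point.
Start: joints at [82.827, 22.042, 0.453, 0, -68.411, -14.817], TCP at [0.234, 0.58, 0.242] pointing down, gripper open.
Joint ranges: [-179.83, 179.83], [-69.29, 118.12], [-61.27, 80.66], [-181.25, 117.63], [-171.15, -9.14], [-177.46, 177.46]. Speed limits (degrees/s): [159.86, 159.86, 180, 180, 180, 180].

## Interface

Orientations are given as a 3x3 rotation matrix whose columns are the frame's x, y, z axes.
In Python, from station import sense, capture, finish_job, search_frame, masks_of gives the robot as it stands.
- The arm moves only by the tool drive_tool, never from a script. Its argument "rows" is a list of rows, each a list of 7 numbers: the opening in per cent of the stroke, from 0 (shut) to 100 (fully open), then the shift along the world's x, y, z in mm, then the turn, a rotation vector about the world's x, y, z in rad. In form: [[fingers, dx, dy, dz, wx, wy, wz], ...]. A call has 1 to 5 rows; each row shifts and turns the commanded pose from where the row before left it; what a row does not reach is not made up. A row lasts 1/12 s, in which the tool goes at most 41.7 mm and 7.16 degrees, less where a joint would pass 70% of its speed; a pose out of reach is approached as far as the arm can. A call is refused whole if a number of a shift passes 41.7 or a number of a turn 0.125, either way. A call with a gripper value outside its range is refused whole. The fingers move at their own pace and stop on an object; the grip force is fixed at half the most. Time passes only in rows, so rows that do not move let the fingers close. It gives the time, the measured TCP pose, the force, the opening and the grip force at its end, in the units of the state.
- sense(): the state, without advancing time (a new reading comes with each control period).
- capture(name): name is "scene" or "top" or "wrist"; returns a dict with "frame" (480x640x3 uint8, red, green, blue), "z_map" (480x640 float32, m along the optical axis (not along the pixel's ray), 0 where there is no reading), "fx", "fy", "cx", "cy" (pixels), "R" (3x3) and "t" (3): a world point X has camera coordinates R X + t; the wrist camera has in their place "T_tool_cam" (4x4, takes a point from camera to tool coordinates, whose origin is the TCP and whose axes are the flange's). Camera axes: x right, y down, z forward; pixel columns grow to the right and rows downward; lengths in m; the calibration is good to about 2 mm. A picture is of the moment at which its call begins: read the wrist's pose just before it.
- finish_job(): hands the job in; it is judged then, once.
Trained networks look in a picture, given as the dict that the camera call returned (one of the last four; its "shot" number tells which), for a name from the list of things; names that differ only in an ending like _2 or _b are one class to them, and where a whole thing is asked for, a point or a joint stands for the part that bears it (a point fixed in the world has none). Each returns a list of dicts, best first, with "p" (0 to 1); they miss things now and then, are a little off and sometimes report something else, mostly with a low value. They report only what shows in the picture. A call takes as long as a camera call. They do not tell look-alikes from the thing itself.
- search_frame(label, picture): "xy" ([column, row] in pixels, amid what is visible of it).
- masks_of(label, picture): "region" (480x640 bool, what is visible of it) and "xy" ([column, row] in pixels, amid what is visible of it).
The state is a dict: "time_s": time; "joints": joint angles; "joint_velocities": joint speeds; "effort": joint torques, N m; "tcp_pos": TCP position; "ee_rot": TCP orientation; "wrist_force": force on the tool from outside, world axes, zero at the start; "moment": the same for the moment, N m; "gripper_width": opening from 0.0 (shut) to 1.0 (fully open); "gripper_force": force on a finger pad.
Only numpy, scipy, OpenCV 4.12 (cv2) and the standard library are available. Lean on these libraries where they do the work, as an engineer would, in place of code of your own. Each camera call takes 0.05 s, during which the arm holds its last target. There are 200 camera calls.

## Task

Pick up the steel kitchen tongs by their two black grips, close them on the small bread roll that lies on the blue plate, and lift the roll so that it is clearly above the plate, its middle at least 12 cm over the slab. Finish while still holding it there, still and squeezed between the tips of the tongs; do not put anything down or let go. The roll is hot: touch it only with the tongs, and leave the plate and everything else where they stand.

Things in the scene. Friction and masses are not known exactly. Their poses are not given: they have to be found in the camera images.
- tongs_grip (a point): Midpoint between the tongs' two black rubber grips as they lie open, 16 mm over the slab. x along the tongs to the tips, z up; fixed to the right (-y) arm. The arms lie side by side and shut sideways. Each grip is 60 mm long (x, centred here), 9 thick, 32 high (standing on the slab). Sprung open they are 62 mm across the outer faces; squeeze these to shut the tongs. Tongs 258 mm long, 145 g.
- tongs_pivot (a point): Pivot pin at the tongs' rear, 85 mm behind tongs_grip, same axes, 16 mm over the slab; 24 mm across, hanging ring behind. A spring pushes each grip outward with about 7 N open, 10 N shut: squeezed a few mm (to 55 mm) the tongs can be carried, still open. The tongs balance near the grips.
- tongs_tips (a point): Midpoint between the two steel tip pads of the open tongs, 115 mm ahead (+x) of tongs_grip, 14 mm over the slab as they lie; same axes, fixed to the right arm. Pads: 38 mm long (x), 24 high, 4 thick, clear gap 86 mm when open. Each 1 mm of squeeze at the grips shuts the gap 2.35 mm: grips 56 mm across, gap 72; on the 44 mm roll, grips about 44. Steel arms behind: lower edge 6 mm over the slab.
- tongs_jaw (a joint): Closing angle of the left arm towards the right arm, rad: 0 sprung fully open, about 0.21 when closed on the roll, 0.36 at the stop (empty, gap 14 mm).
- roll_center (a point): Centre of the small round bread roll (stiff golden-brown crust with a pale cross on top): 44 mm in diameter, 41 mm high, standing upright on the plate; this point is half-way up, 20.5 mm above its underside. 35 to 60 g.
- plate: Blue plastic plate, round, 190 mm across, rim 14 mm high, standing on the slab; origin at the centre of its underside, z up. The roll stands on its flat inner floor, 5 mm over the slab, up to 25 mm off the centre.
- lid: Bystander: steel pressure-cooker lid lying on the slab, 190 mm across, 30 mm high with a black knob to 66 mm, and a black side handle reaching 200 mm from its centre along its -x axis; origin at the centre of its underside.
- jar: Bystander: brown ceramic jar with a white lid, 120 mm across, 170 mm high; origin at the centre of its underside.
- dispenser: Bystander: empty push-button soap dispenser, clear bottle with a green band and white pump, 70 mm across, 180 mm high; origin at the centre of its underside.
- tumbler: Bystander: steel tumbler, 72 mm across, 100 mm high; origin at the centre of its underside.
- bowl: Bystander: white ceramic bowl, 120 mm across, 50 mm high; origin at the centre of its underside.
There are look-alikes about, which are no part of the job. There is more than one size of the part that bears roll_center; the job needs the smaller.

How it is judged:
By the outcome, as a careful person would: the job done as asked, in the order asked, and still so for the second after the job is handed in, while the arm keeps its last pose, push and grip.
It also fails if it takes over 38 s, if anything falls off the work surface, if the arm or the gripper's body presses on something with over 40 N, if the wrist force passes 120 N, or if a joint passes its speed limit or range.

## Working session

There is one attempt and no reset: what is moved stays moved. The work goes in short steps, Python scripts to look and compute and a tool call to move; the robot and the scene stay as the last step left them, time stands still between calls to the robot, and variables do not carry over. Pictures are saved under pics/ and viewed, at most 10 in all, crops included, and the job is handed in when it is done.

Besides the shell and the picture viewer there is one more tool, called after ">>>" by a JSON object that holds its "api" and its "payload", one argument or row to a line. drive_tool: Moves the arm, as the interface text tells. Its arguments: {"type":"object","properties":{"rows":{"type":"array"}},"required":["rows"]}

```bash
mkdir -p pics
cat > h.py <<'E'
import numpy as np, cv2
from station import *
def world(c,u,v,z=None):
    R=np.array(c["R"]);t=np.array(c["t"])
    d=c["z_map"][int(round(v)),int(round(u))] if z is None else z
    return R.T@(np.array([(u-c["cx"])/c["fx"]*d,(v-c["cy"])/c["fy"]*d,d])-t)
def cloud(c):
    v,u=np.mgrid[:480,:640];d=c["z_map"]
    P=np.stack([(u-c["cx"])/c["fx"]*d,(v-c["cy"])/c["fy"]*d,d],-1)
    if "R" in c: P=(P-np.array(c["t"]))@np.array(c["R"])
    else:
        T=np.array(c["T_tool_cam"]);s=c["s"];P=P@T[:3,:3].T+T[:3,3];P=P@np.array(s["ee_rot"]).T+np.array(s["tcp_pos"])
    P[d==0]=np.nan
    return P
def wrist():
    s=sense();c=capture("wrist");c["s"]=s;return c
def save(c,n): cv2.imwrite("pics/"+n,c["frame"][:,:,::-1])
E
python3 - <<'E'
from h import *
c=capture("top");save(c,"top.png");b=capture("scene");save(b,"scene.png")
for c in (c,b):
  P=cloud(c)
  for n in ["tongs_grip","tongs_pivot","tongs_tips","roll_center","plate","lid","jar","dispenser","tumbler","bowl"]:
    for r in search_frame(n,c)[:3]:
      u,v=r["xy"]; print(n,round(r["p"],2),np.round([u,v]),np.round(P[int(v),int(u)],3))
print(sense()["ee_rot"])
E
```

```text
tongs_grip 0.75 [291. 265.] [0.535 0.103 0.   ]
tongs_tips 0.95 [289. 262.] [ 0.543  0.109 -0.003]
roll_center 0.78 [459. 265.] [ 0.532 -0.336  0.052]
roll_center 0.74 [382. 253.] [ 0.561 -0.138  0.043]
plate 0.57 [385. 263.] [ 0.538 -0.147  0.009]
lid 0.77 [324. 164.] [0.806 0.014 0.026]
jar 0.89 [156. 239.] [0.581 0.423 0.146]
dispenser 0.92 [504. 247.] [ 0.567 -0.423  0.125]
tumbler 0.62 [521. 340.] [ 0.336 -0.504  0.009]
bowl 0.67 [142. 322.] [0.381 0.497 0.004]
tongs_grip 0.89 [362. 256.] [ 0.544  0.109 -0.002]
tongs_pivot 0.75 [372. 250.] [0.525 0.134 0.   ]
tongs_pivot 0.68 [509. 250.] [0.622 0.426 0.117]
tongs_tips 0.86 [372. 249.] [ 0.524  0.131 -0.001]
roll_center 0.63 [180. 241.] [ 0.557 -0.333  0.043]
roll_center 0.53 [257. 253.] [ 0.584 -0.139  0.04 ]
roll_center 0.25 [381. 256.] [0.559 0.155 0.017]
plate 0.74 [269. 250.] [ 0.542 -0.122  0.005]
lid 0.65 [314. 349.] [0.834 0.015 0.028]
jar 0.7 [511. 251.] [0.624 0.427 0.119]
dispenser 0.91 [127. 236.] [ 0.609 -0.43   0.106]
dispenser 0.22 [513. 249.] [0.627 0.429 0.125]
tumbler 0.96 [144. 178.] [ 0.37  -0.47   0.076]
bowl 0.58 [511. 199.] [0.348 0.494 0.02 ]
[[ 9.27250672e-01 -3.74441172e-01  2.25334720e-05]
 [-3.74441173e-01 -9.27250672e-01  7.29248192e-06]
 [ 1.81635716e-05 -1.51994184e-05 -1.00000000e+00]]
```

View pics/top.png

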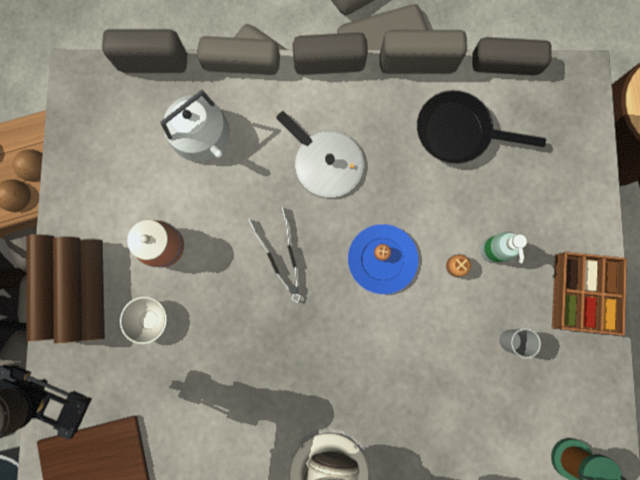

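Run:
```python
from h import *
c=capture("top");P=cloud(c);X,Y,Z=P[...,0],P[...,1],P[...,2]
f=c["frame"].astype(int)
m=(Z>0.008)&(X>.38)&(X<.72)&(Y>-.03)&(Y<.3)
dark=m&(f.sum(2)<150)
q=P[m];print(len(q),q.min(0),q.max(0),q.mean(0))
mu=q[:,:2].mean(0);w,V=np.linalg.eigh(np.cov((q[:,:2]-mu).T));print(w**.5,V[:,1])
n,l,st,ce=cv2.connectedComponentsWithStats(dark.astype(np.uint8))
for i in range(1,n):
  if st[i,4]>8: k=P[l==i];print("dark",st[i,4],ce[i],k.mean(0).round(4),k.min(0).round(3),k.max(0).round(3))
r=(Z>.03)&(Z<.06)&(X>.45)&(X<.66)&(Y>-.24)&(Y<-.04);k=P[r];print("roll",len(k),k.mean(0),k.min(0),k.max(0))
b=(f[...,2]>f[...,0]+40)&(X>.4)&(X<.72)&(Y>-.3)&(Y<0);k=P[b];print("plate",k.min(0),k.max(0))
a=cv2.resize(c["frame"][200:320,210:410],None,fx=4,fy=4,interpolation=cv2.INTER_CUBIC);cv2.imwrite("pics/crop.png",a[...,::-1])
```

```text
485 [ 0.38829174 -0.01831464  0.00800762] [0.7198399  0.26889336 0.03809481] [0.54509189 0.1179637  0.02528874]
[0.04529813 0.07407262] [-0.99119904 -0.13238002]
dark 24 [291.91666667 256.20833333] [0.5527 0.0987 0.0319] [0.529 0.09  0.028] [0.579 0.107 0.034]
dark 32 [273.1875 263.25  ] [0.5338 0.1479 0.0321] [0.511 0.137 0.028] [0.558 0.159 0.036]
roll 212 [ 0.56483029 -0.13885312  0.04278369] [ 0.545194   -0.16021693  0.03063067] [ 0.5853722  -0.11816743  0.05152488]
plate [ 0.45704624 -0.24145793 -0.00526715] [ 0.64352179 -0.05022595  0.03719195]
```

View pics/crop.png

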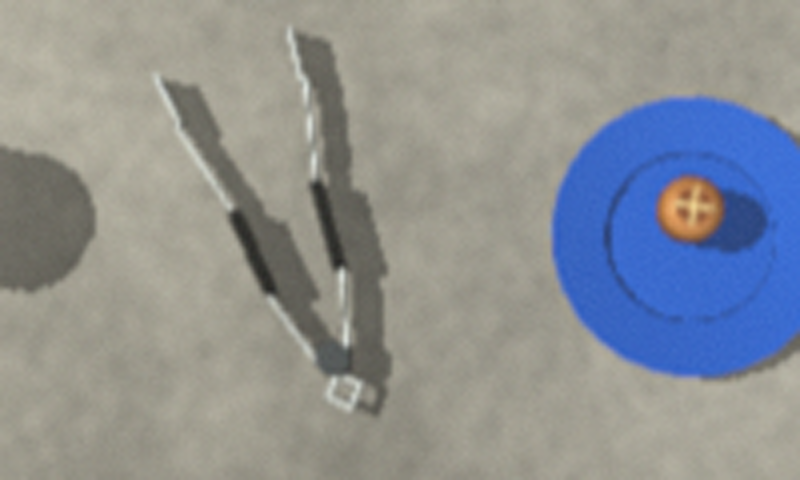

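The tongs lie open at about 21° yaw: dark grips at (273,263) and (292,256), pivot (293,289), tips around (266,213). The small roll is on the plate at (382,253), and the bigger look-alike is at (459,265). I'll move above the grips first.

>>> {"api": "drive_tool", "payload": {
  "rows": [
    [100, 20.6, -30.5, 0, 0, 0, 0.05],
    [100, 20.6, -30.5, 0, 0, 0, 0.05],
    [100, 20.6, -30.5, 0, 0, 0, 0.05],
    [100, 20.6, -30.5, 0, 0, 0, 0.05],
    [100, 20.6, -30.5, 0, 0, 0, 0.05]
  ]
}}

```text
time_s: 1.57
tcp_pos: [0.3376, 0.4255, 0.2417]
ee_rot: [[0.991, -0.13, 0.0], [-0.13, -0.991, 0.0], [0.0, -0.0, -1.0]]
wrist_force: [1.2, -0.6, -0.4]
gripper_width: 1.001
gripper_force: 0.0
```

>>> {"api": "drive_tool", "payload": {
  "rows": [
    [100, 20.6, -30.5, 0, 0, 0, 0.05],
    [100, 20.6, -30.5, 0, 0, 0, 0.05],
    [100, 20.6, -30.5, 0, 0, 0, 0.05],
    [100, 20.6, -30.5, 0, 0, 0, 0.05],
    [100, 20.6, -30.5, 0, 0, 0, 0.05]
  ]
}}

```text
time_s: 1.98
tcp_pos: [0.4407, 0.2729, 0.2419]
ee_rot: [[0.993, 0.119, 0.001], [0.119, -0.993, 0.0], [0.001, -0.0, -1.0]]
wrist_force: [1.2, 0.5, 0.4]
gripper_width: 1.0
gripper_force: 0.0
```

>>> {"api": "drive_tool", "payload": {
  "rows": [
    [100, 20.6, -30.5, 0, 0, 0, 0.05],
    [100, 20.6, -30.5, -10, 0, 0, 0.05],
    [100, 20.6, -30.5, -10, 0, 0, 0.05],
    [100, 20.6, -30.5, -10, 0, 0, 0.05],
    [100, 20.6, -30.5, -10, 0, 0, 0.05]
  ]
}}

```text
time_s: 2.4
tcp_pos: [0.5438, 0.1204, 0.2015]
ee_rot: [[0.933, 0.361, 0.001], [0.361, -0.933, 0.0], [0.001, -0.0, -1.0]]
wrist_force: [0.8, 0.7, -0.4]
gripper_width: 1.003
gripper_force: 0.0
```

>>> {"api": "drive_tool", "payload": {
  "rows": [
    [100, 0, 0, 0, 0, 0, 0],
    [100, 0, 0, 0, 0, 0, 0]
  ]
}}

```text
time_s: 2.57
tcp_pos: [0.5434, 0.1201, 0.2006]
ee_rot: [[0.935, 0.354, -0.002], [0.354, -0.935, -0.001], [-0.002, 0.0, -1.0]]
wrist_force: [-0.3, -0.8, 0.1]
gripper_width: 0.998
gripper_force: 0.0
```

```bash
cat > grip.py <<'E'
from h import *
c=wrist();P=cloud(c);X,Y,Z=P[...,0],P[...,1],P[...,2];f=c["frame"].astype(int)
dark=(Z>0.02)&(Z<.045)&(f.sum(2)<170)&(abs(X-.54)<.1)&(abs(Y-.12)<.1)
n,l,st,ce=cv2.connectedComponentsWithStats(dark.astype(np.uint8))
for i in range(1,n):
  if st[i,4]>150:
    k=P[l==i];k=k[k[:,2]>.027];rr=cv2.minAreaRect((k[:,:2]*1000).astype(np.float32));print(st[i,4],ce[i].round(),k.mean(0).round(4),rr)
s=c["s"];print(s["tcp_pos"],s["ee_rot"],s["time_s"],s["joints"])
for n in ["tongs_grip","tongs_pivot","tongs_tips"]:
  for r in search_frame(n,c)[:2]:
    u,v=r["xy"];print(n,r["p"],u,v,P[int(v),int(u)])
save(c,"w1.png")
E
python3 grip.py
```

```text
695 [293. 221.] [0.5397 0.1495 0.0314] ((538.8480224609375, 149.21185302734375), (59.05924606323242, 8.299135208129883), 24.95030975341797)
691 [353. 221.] [0.5581 0.1004 0.0314] ((557.3505249023438, 99.95799255371094), (58.2854118347168, 8.46713638305664), 15.660676956176758)
[0.54341405 0.12008522 0.20057629] [[ 9.35133990e-01  3.54290188e-01 -1.69838978e-03]
 [ 3.54289101e-01 -9.35135498e-01 -9.13017631e-04]
 [-1.91169776e-03  2.52072833e-04 -9.99998141e-01]] 2.5667 [ 2.91469713e+01  1.73855994e+01 -1.27321536e+01 -1.97157759e-03
 -5.99927142e+01  8.16039511e+01]
tongs_grip 0.63 301.2 201.7 [0.55402894 0.14903291 0.00060828]
tongs_pivot 0.94 299.3 211.5 [0.54477997 0.14758263 0.00236846]
tongs_tips 0.63 300.1 206.5 [ 5.49116595e-01  1.48329963e-01 -2.26354735e-04]
```

View pics/w1.png

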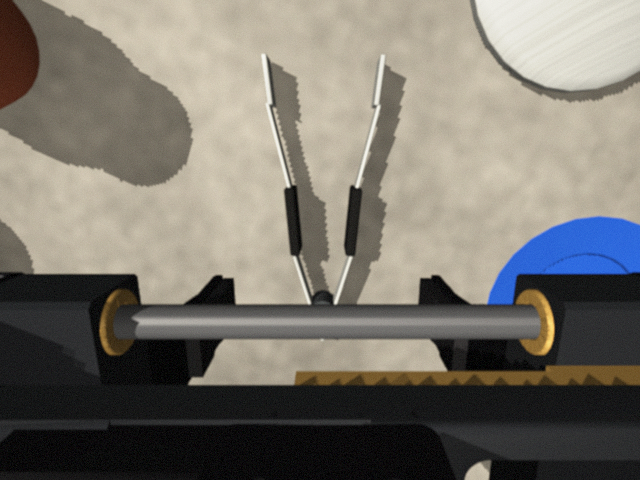

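Wrist view: both grips show clearly at (293,221) and (353,221), aligned with the jaws. Their midpoint is about (0.547, 0.124), so I'll descend over it.

>>> {"api": "drive_tool", "payload": {
  "rows": [
    [100, 1.8, 2.1, -30, 0, 0, 0],
    [100, 1.8, 2.1, -35, 0, 0, 0],
    [100, 0, 0, -35, 0, 0, 0],
    [100, 0, 0, -30, 0, 0, 0],
    [100, 0, 0, -15, 0, 0, 0]
  ]
}}

```text
time_s: 3.18
tcp_pos: [0.5442, 0.1268, 0.0535]
ee_rot: [[0.933, 0.36, -0.005], [0.36, -0.933, -0.002], [-0.005, 0.0, -1.0]]
wrist_force: [-0.1, -0.3, -0.3]
gripper_width: 1.002
gripper_force: 0.0
```

>>> {"api": "drive_tool", "payload": {
  "rows": [
    [100, 0, 0, -13, 0, 0, 0],
    [100, 0, 0, -10, 0, 0, 0],
    [100, 0, 0, -6, 0, 0, 0],
    [100, 0, 0, 0, 0, 0, 0]
  ]
}}

```text
time_s: 3.52
tcp_pos: [0.546, 0.1268, 0.0269]
ee_rot: [[0.933, 0.359, -0.001], [0.359, -0.933, -0.001], [-0.001, 0.0, -1.0]]
wrist_force: [-0.6, -0.4, 0.2]
gripper_width: 0.998
gripper_force: 0.0
```

>>> {"api": "drive_tool", "payload": {
  "rows": [
    [85, 0.5, -2, -3, 0, 0, 0],
    [75, 0, 0, 0, 0, 0, 0],
    [70, 0, 0, 0, 0, 0, 0],
    [66, 0, 0, 0, 0, 0, 0],
    [63, 0, 0, 0, 0, 0, 0]
  ]
}}

```text
time_s: 3.93
tcp_pos: [0.5475, 0.1244, 0.0252]
ee_rot: [[0.934, 0.358, 0.001], [0.358, -0.934, 0.001], [0.002, -0.0, -1.0]]
wrist_force: [-0.7, 1.6, 0.4]
gripper_width: 0.708
gripper_force: 7.4
```

>>> {"api": "drive_tool", "payload": {
  "rows": [
    [62, 0, 0, 0, 0, 0, 0],
    [62, 0, 0, 0, 0, 0, 0],
    [62, 0, 0, 0, 0, 0, 0]
  ]
}}

```text
time_s: 4.18
tcp_pos: [0.5477, 0.1246, 0.0252]
ee_rot: [[0.934, 0.358, 0.002], [0.358, -0.934, 0.001], [0.002, -0.0, -1.0]]
wrist_force: [-0.3, 1.8, 3.7]
gripper_width: 0.626
gripper_force: 8.9
```

>>> {"api": "drive_tool", "payload": {
  "rows": [
    [62, 0, 0, 8, 0, 0, 0],
    [62, 0, 0, 16, 0, 0, 0],
    [62, 0, 0, 24, 0, 0, 0],
    [62, 0, 0, 24, 0, 0, 0],
    [62, 0, 0, 18, 0, 0, 0]
  ]
}}

```text
time_s: 4.6
tcp_pos: [0.547, 0.124, 0.1162]
ee_rot: [[0.934, 0.358, 0.0], [0.358, -0.934, -0.0], [0.0, 0.0, -1.0]]
wrist_force: [1.7, 0.5, -0.9]
gripper_width: 0.618
gripper_force: 7.4
```

>>> {"api": "drive_tool", "payload": {
  "rows": [
    [62, 0, 0, 10, 0, 0, 0],
    [62, 0, 0, 0, 0, 0, 0]
  ]
}}

```text
time_s: 4.77
tcp_pos: [0.548, 0.1246, 0.1269]
ee_rot: [[0.934, 0.358, 0.004], [0.358, -0.934, 0.002], [0.004, -0.0, -1.0]]
wrist_force: [-0.0, -0.3, -1.3]
gripper_width: 0.622
gripper_force: 7.4
```

Run:
```python
from h import *
c=wrist();save(c,"w2.png");s=c["s"];print(s["tcp_pos"],s["wrist_force"],s["moment"],s["gripper_width"])
P=cloud(c);R=np.array(s["ee_rot"]);Q=(P-np.array(s["tcp_pos"]))@R
T=np.array(c["T_tool_cam"]);print(T.round(3))
m=(P[...,2]>.05)&(Q[...,0]>.05)&(Q[...,0]<.15)&(abs(Q[...,1])<.08)
q=Q[m];print(len(q))
for a in np.arange(.05,.15,.01):
  for sg in (-1,1):
    k=q[(abs(q[:,0]-a)<.005)&(q[:,1]*sg>0)]
    if len(k): print(round(a,2),sg,len(k),np.median(k,0).round(4),k[:,1].min().round(4),k[:,1].max().round(4))
```

```text
[0.54804002 0.12458358 0.12687718] [-0.02271509 -0.3424931  -1.30039421] [-0.04838529 -0.0961974  -0.01005844] 0.6215665044943619
[[-0.    -0.968 -0.25   0.068]
 [ 1.    -0.     0.     0.   ]
 [-0.    -0.25   0.968 -0.143]
 [ 0.     0.     0.     1.   ]]
7361
0.05 -1 190 [ 0.0525 -0.0259  0.0028] -0.0288 -0.0247
0.05 1 192 [0.0525 0.0281 0.0029] 0.0272 0.031
0.06 -1 384 [ 0.0601 -0.0274  0.0028] -0.0305 -0.0258
0.06 1 398 [0.0601 0.0299 0.0029] 0.028 0.0332
0.07 -1 413 [ 0.07   -0.0292  0.0027] -0.0322 -0.0277
0.07 1 426 [0.0701 0.032  0.0029] 0.0301 0.0352
0.08 -1 427 [ 0.0801 -0.0309  0.0029] -0.034 -0.0293
0.08 1 441 [0.0801 0.034  0.0028] 0.0322 0.0375
0.09 -1 454 [ 0.09   -0.0327  0.0028] -0.0359 -0.031
0.09 1 469 [0.09  0.036 0.003] 0.0344 0.0396
0.1 -1 734 [ 0.0996 -0.0321  0.0025] -0.0367 -0.0303
0.1 1 764 [0.0995 0.0352 0.0026] 0.0337 0.0398
0.11 -1 700 [ 0.1101 -0.0314  0.0008] -0.0353 -0.0306
0.11 1 719 [0.1101 0.0352 0.0008] 0.0342 0.0394
0.12 -1 318 [ 0.1172 -0.0316  0.0089] -0.0352 -0.031
0.12 1 332 [0.1173 0.0356 0.009 ] 0.0349 0.0393
```

View pics/w2.png

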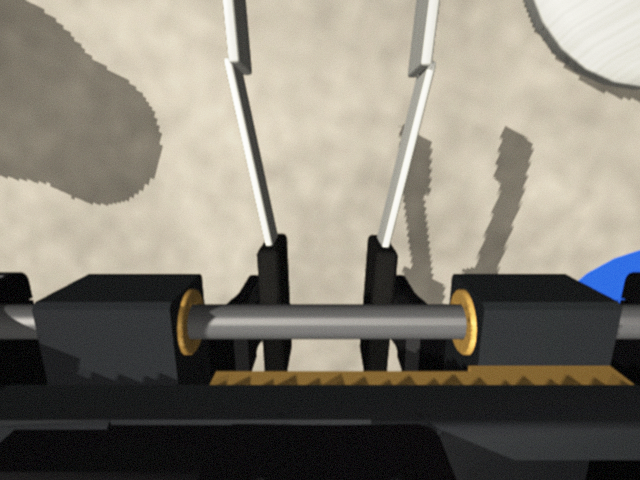

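The tongs are held level and open; the pads at the top, (237,30) and (424,30), are about 2 mm off the jaws' centre line. I'll carry them to above the roll.

>>> {"api": "drive_tool", "payload": {
  "rows": [
    [62, -4, -14, 0, 0, 0, 0],
    [62, -9, -30, 0, 0, 0, 0],
    [62, -9, -30, 0, 0, 0, 0],
    [62, -9, -30, 0, 0, 0, 0],
    [62, -9, -30, 0, 0, 0, 0]
  ]
}}

```text
time_s: 5.23
tcp_pos: [0.5047, -0.0117, 0.1226]
ee_rot: [[0.934, 0.358, -0.005], [0.358, -0.934, -0.001], [-0.005, -0.001, -1.0]]
wrist_force: [0.1, -0.3, -1.2]
gripper_width: 0.619
gripper_force: 7.4
```

>>> {"api": "drive_tool", "payload": {
  "rows": [
    [62, -9, -30, 0, 0, 0, 0],
    [62, -9, -30, 0, 0, 0, 0],
    [62, -9, -30, 0, 0, 0, 0],
    [62, -9, -30, 0, 0, 0, 0],
    [62, -9, -30, 0, 0, 0, 0]
  ]
}}

```text
time_s: 5.65
tcp_pos: [0.4596, -0.1614, 0.1229]
ee_rot: [[0.934, 0.358, -0.004], [0.358, -0.934, 0.0], [-0.004, -0.002, -1.0]]
wrist_force: [-0.1, -0.3, -1.4]
gripper_width: 0.62
gripper_force: 7.4
```

>>> {"api": "drive_tool", "payload": {
  "rows": [
    [62, -5, -19, 0, 0, 0, 0],
    [62, 0, 0, 0, 0, 0, 0],
    [62, 0, 0, 0, 0, 0, 0]
  ]
}}

```text
time_s: 5.9
tcp_pos: [0.4551, -0.1798, 0.123]
ee_rot: [[0.935, 0.355, -0.004], [0.355, -0.935, 0.001], [-0.003, -0.002, -1.0]]
wrist_force: [0.0, 0.4, -1.6]
gripper_width: 0.62
gripper_force: 7.4
```

```bash
cat > chk.py <<'E'
from h import *
import sys
c=wrist();save(c,sys.argv[1]);s=c["s"];print(s["tcp_pos"],s["ee_rot"],s["wrist_force"],s["moment"],s["gripper_width"])
P=cloud(c);R=np.array(s["ee_rot"]);Q=(P-np.array(s["tcp_pos"]))@R;f=c["frame"].astype(int)
br=(f[...,0]>f[...,2]+25)&(abs(Q[...,1])<.06)&(Q[...,0]>.05)&(P[...,2]>.02)
k=P[br];q=Q[br]
if len(k): print("roll",len(k),k.min(0),k.max(0),"tool",q.min(0),q.max(0),q.mean(0)); w=Q[br&(P[...,2]>k[:,2].max()-.012)];print("top",w.mean(0),w.min(0),w.max(0))
for sg in (-1,1):
  m=(Q[...,0]>.098)&(Q[...,0]<.13)&(Q[...,1]*sg>.02)&(Q[...,1]*sg<.05)&(abs(Q[...,2])<.03)
  k=Q[m]; print("pad",sg,len(k),np.median(k,0) if len(k) else '',k.max(0) if len(k) else '',k.min(0) if len(k) else '')
t=capture("top");PT=cloud(t);X,Y,Z=PT[...,0],PT[...,1],PT[...,2];g=t["frame"].astype(int)
b=(g[...,0]>g[...,2]+25)&(Z>.02)&(X>.5)&(X<.63)&(Y>-.2)&(Y<-.07);k=PT[b]
if len(k): print("toproll",len(k),k.min(0),k.max(0))
E
python3 chk.py w3.png
```

```text
[ 0.45514718 -0.17981017  0.12300353] [[ 9.34780395e-01  3.55207128e-01 -3.67544210e-03]
 [ 3.55211460e-01 -9.34785795e-01  5.79937266e-04]
 [-3.22975321e-03 -1.84767314e-03 -9.99993077e-01]] [ 0.01125351  0.43244737 -1.58432345] [ 0.01926851 -0.05524977  0.00014599] 0.6202952497975128
roll 4912 [ 0.54539073 -0.16207104  0.02374206] [ 0.58881503 -0.11962458  0.04804966] tool [ 0.09700242 -0.01763387  0.07455443] [0.14070067 0.02478064 0.09894672] [0.11697995 0.00355848 0.07974339]
top [0.11752085 0.0037264  0.07926427] [ 0.09721449 -0.01739512  0.07455443] [0.13952839 0.02478064 0.08661063]
pad -1 1560 [ 0.10853916 -0.03146408  0.00186526] [ 0.12525478 -0.03041571  0.02324593] [ 0.09800247 -0.03661359 -0.00279307]
pad 1 1539 [0.10903998 0.03522417 0.00171914] [0.12492185 0.0397417  0.02317255] [ 0.09801264  0.03365698 -0.00230091]
toproll 203 [ 0.5453514  -0.15941505  0.02520889] [ 0.58500225 -0.11844014  0.0519604 ]
```

View pics/w3.png

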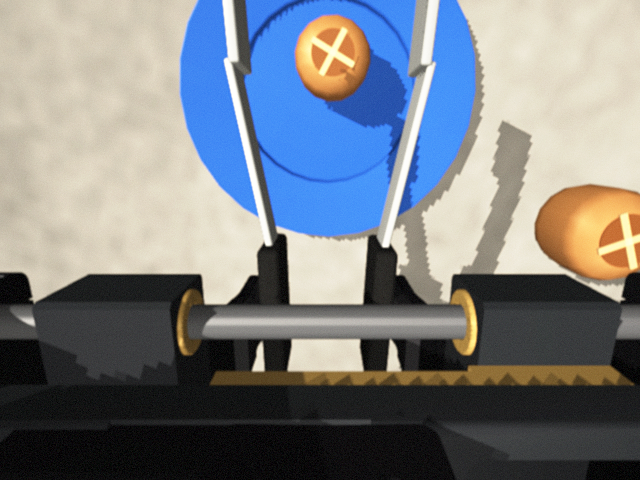

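The roll at (332,58) lies between the pads, which are at (237,40) and (424,40). I'll correct by about 3 mm and descend around it.

>>> {"api": "drive_tool", "payload": {
  "rows": [
    [62, 3.4, -0.5, -10, 0, 0, 0],
    [62, 0, 0, -15, 0, 0, 0],
    [62, 0, 0, -15, 0, 0, 0],
    [62, 0, 0, -12, 0, 0, 0],
    [62, 0, 0, 0, 0, 0, 0]
  ]
}}

```text
time_s: 6.42
tcp_pos: [0.4588, -0.1781, 0.0695]
ee_rot: [[0.933, 0.359, -0.006], [0.359, -0.933, 0.001], [-0.006, -0.003, -1.0]]
wrist_force: [-0.3, 0.9, -1.6]
gripper_width: 0.625
gripper_force: 7.4
```

>>> {"api": "drive_tool", "payload": {
  "rows": [
    [62, 0, 0, -10, 0, 0, 0],
    [62, 0, 0, -10, 0, 0, 0],
    [62, 0, 0, -8, 0, 0, 0],
    [62, 0, 0, 0, 0, 0, 0],
    [62, 0, 0, 0, 0, 0, 0]
  ]
}}

```text
time_s: 6.83
tcp_pos: [0.4606, -0.179, 0.0444]
ee_rot: [[0.933, 0.359, -0.001], [0.359, -0.933, -0.0], [-0.001, -0.0, -1.0]]
wrist_force: [0.6, -0.1, -1.8]
gripper_width: 0.618
gripper_force: 7.4
```

```bash
python3 chk.py w4.png
```

```text
[ 0.46059317 -0.17899004  0.0443621 ] [[ 9.33375851e-01  3.58899563e-01 -7.89897591e-04]
 [ 3.58899603e-01 -9.33376165e-01 -9.55339402e-05]
 [-7.71558674e-04 -1.94324859e-04 -9.99999683e-01]] [ 0.64743481 -0.1170886  -1.75795854] [-0.06201595 -0.0833809  -0.00161322] 0.6184543518319767
roll 8521 [ 0.54544063 -0.1625788   0.02018019] [ 0.58038751 -0.119644    0.04832724] tool [ 0.09124869 -0.01845976 -0.00405231] [0.12068635 0.02461806 0.02410947] [0.10536166 0.0028417  0.00199881]
top [0.10625605 0.0029578  0.00097293] [ 0.09165072 -0.01800881 -0.00405231] [0.12007768 0.0242076  0.00795229]
pad -1 1550 [ 0.10851552 -0.03147551  0.00186339] [ 0.12503321 -0.03025412  0.02388364] [ 0.09800056 -0.03697112 -0.00264253]
pad 1 2041 [0.10948743 0.03488972 0.00363495] [0.12493282 0.03983743 0.02741484] [ 0.09800225  0.02000053 -0.00250737]
toproll 204 [ 0.54509134 -0.15956931  0.02216281] [ 0.58544538 -0.11833145  0.05185028]
```

View pics/w4.png

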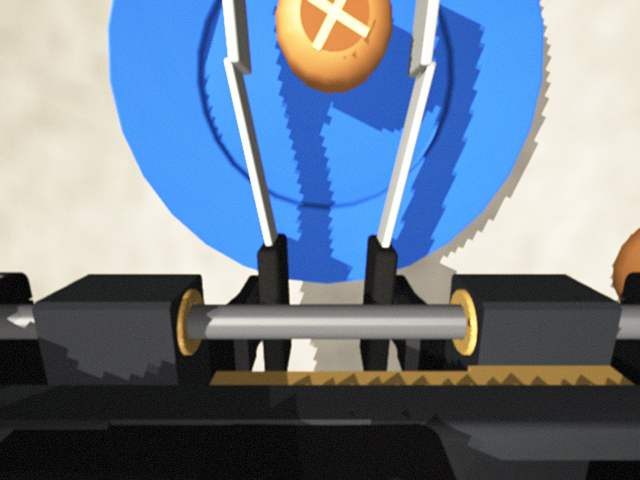

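>>> {"api": "drive_tool", "payload": {
  "rows": [
    [62, 0.3, -1, -5, 0, 0, 0],
    [62, 0, 0, 0, 0, 0, 0],
    [58, 0, 0, 0, 0, 0, 0],
    [56, 0, 0, 0, 0, 0, 0],
    [54, 0, 0, 0, 0, 0, 0]
  ]
}}

```text
time_s: 7.35
tcp_pos: [0.4609, -0.1803, 0.0397]
ee_rot: [[0.934, 0.358, 0.0], [0.358, -0.934, -0.0], [0.0, 0.0, -1.0]]
wrist_force: [-0.4, 0.2, -1.5]
gripper_width: 0.56
gripper_force: 8.7
```

>>> {"api": "drive_tool", "payload": {
  "rows": [
    [52, 0, 0, 0, 0, 0, 0],
    [51, 0, 0, 0, 0, 0, 0],
    [50, 0, 0, 0, 0, 0, 0],
    [49, 0, 0, 0, 0, 0, 0],
    [48, 0, 0, 0, 0, 0, 0]
  ]
}}

```text
time_s: 7.77
tcp_pos: [0.4608, -0.1803, 0.0396]
ee_rot: [[0.934, 0.358, 0.0], [0.358, -0.934, -0.0], [0.0, 0.0, -1.0]]
wrist_force: [-0.4, -0.5, -0.8]
gripper_width: 0.503
gripper_force: 30.0
```

>>> {"api": "drive_tool", "payload": {
  "rows": [
    [45, 0, 0, 0, 0, 0, 0],
    [40, 0, 0, 0, 0, 0, 0],
    [30, 0, 0, 0, 0, 0, 0],
    [20, 0, 0, 0, 0, 0, 0],
    [20, 0, 0, 0, 0, 0, 0]
  ]
}}

```text
time_s: 8.18
tcp_pos: [0.4608, -0.1803, 0.0395]
ee_rot: [[0.934, 0.358, -0.0], [0.358, -0.934, -0.0], [-0.0, 0.0, -1.0]]
wrist_force: [-0.1, 0.1, -1.1]
gripper_width: 0.508
gripper_force: 30.0
```

```bash
python3 chk.py w5.png
```

```text
[ 0.46079245 -0.1802927   0.03954318] [[ 9.33712033e-01  3.58024914e-01 -1.63319557e-05]
 [ 3.58024914e-01 -9.33712033e-01 -8.62905658e-06]
 [-1.83387608e-05  2.20980694e-06 -1.00000000e+00]] [-0.14863993  0.06614628 -1.14730084] [-0.13635371 -0.0486439  -0.02376519] 0.5084984860374393
roll 8608 [ 0.54552549 -0.16423478  0.02001546] [ 0.58010712 -0.11821421  0.04850207] tool [ 0.09140493 -0.01981663 -0.00896092] [0.12221415 0.02429946 0.01952598] [ 0.10463942  0.00219691 -0.0023849 ]
top [ 0.10554416  0.00222237 -0.00367229] [ 0.09213355 -0.01872579 -0.00896092] [0.11835547 0.02340514 0.00303881]
pad -1 766 [ 1.06194337e-01 -2.17482060e-02 -3.75580342e-05] [ 0.11787867 -0.02000383  0.02339887] [ 0.09800268 -0.02582668 -0.00244234]
pad 1 1469 [0.10804862 0.02419011 0.00033576] [0.12746611 0.04981598 0.02992501] [ 0.09800591  0.02000164 -0.00414632]
toproll 201 [ 0.54536437 -0.15978163  0.02391011] [ 0.58460615 -0.11965897  0.05064151]
```

View pics/w5.png

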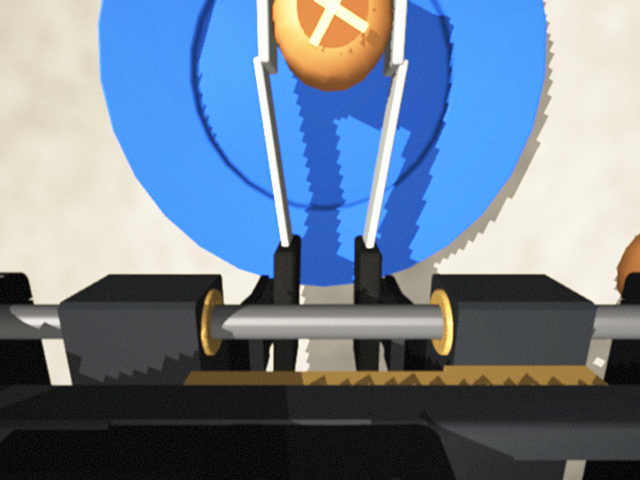

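The pads are closed on the roll at (332,30), with 44 mm across the grips and 30 N. Now I'll lift.

>>> {"api": "drive_tool", "payload": {
  "rows": [
    [20, 0, 0, 3, 0, 0, 0],
    [20, 0, 0, 6, 0, 0, 0],
    [20, 0, 0, 9, 0, 0, 0],
    [20, 0, 0, 12, 0, 0, 0],
    [20, 0, 0, 12, 0, 0, 0]
  ]
}}

```text
time_s: 8.7
tcp_pos: [0.4607, -0.1803, 0.0826]
ee_rot: [[0.934, 0.358, -0.0], [0.358, -0.934, -0.0], [-0.0, 0.0, -1.0]]
wrist_force: [0.7, 0.8, -1.8]
gripper_width: 0.505
gripper_force: 30.0
```

>>> {"api": "drive_tool", "payload": {
  "rows": [
    [20, 0, 0, 15, 0, 0, 0],
    [20, 0, 0, 15, 0, 0, 0],
    [20, 0, 0, 15, 0, 0, 0],
    [20, 0, 0, 15, 0, 0, 0],
    [20, 0, 0, 15, 0, 0, 0]
  ]
}}

```text
time_s: 9.12
tcp_pos: [0.4606, -0.1802, 0.1582]
ee_rot: [[0.934, 0.358, 0.001], [0.358, -0.934, 0.0], [0.001, 0.0, -1.0]]
wrist_force: [0.0, -0.7, -2.2]
gripper_width: 0.505
gripper_force: 30.0
```

>>> {"api": "drive_tool", "payload": {
  "rows": [
    [20, 0, 0, 12, 0, 0, 0],
    [20, 0, 0, 8, 0, 0, 0],
    [20, 0, 0, 4, 0, 0, 0],
    [20, 0, 0, 0, 0, 0, 0],
    [20, 0, 0, 0, 0, 0, 0]
  ]
}}

```text
time_s: 9.53
tcp_pos: [0.4604, -0.1802, 0.1803]
ee_rot: [[0.934, 0.358, -0.001], [0.358, -0.934, 0.0], [-0.0, -0.001, -1.0]]
wrist_force: [0.8, 0.4, -3.0]
gripper_width: 0.505
gripper_force: 30.0
```

>>> {"api": "drive_tool", "payload": {
  "rows": [
    [20, 0, 0, 0, 0, 0, 0],
    [20, 0, 0, 0, 0, 0, 0],
    [20, 0, 0, 0, 0, 0, 0],
    [20, 0, 0, 0, 0, 0, 0],
    [20, 0, 0, 0, 0, 0, 0]
  ]
}}

```text
time_s: 9.95
tcp_pos: [0.4607, -0.1803, 0.1802]
ee_rot: [[0.934, 0.358, -0.001], [0.358, -0.934, 0.0], [-0.001, -0.0, -1.0]]
wrist_force: [-0.6, 0.7, -3.2]
gripper_width: 0.503
gripper_force: 30.0
```

```bash
python3 chk.py w6.png; python3 -c "
from h import *
c=capture('scene');cv2.imwrite('pics/s6.png',cv2.resize(c['frame'][150:330,120:420],None,fx=2.5,fy=2.5)[...,::-1])"
```

```text
[ 0.46070879 -0.18027613  0.1802385 ] [[ 9.33692034e-01  3.58076457e-01 -6.60481480e-04]
 [ 3.58076554e-01 -9.33692230e-01  3.19485796e-05]
 [-6.05246392e-04 -2.66333067e-04 -9.99999781e-01]] [-0.60338585  0.70282369 -3.18410239] [-0.09217515  0.03760811  0.01214825] 0.5032548033361017
roll 8715 [ 0.54547304 -0.1643056   0.15924876] [ 0.58021576 -0.11839507  0.18860476] tool [ 0.09137084 -0.01987571 -0.00843501] [0.12192508 0.02416373 0.02091818] [ 0.10480773  0.00210363 -0.00223793]
top [ 0.1056316   0.00217708 -0.00334514] [ 0.091956   -0.0187055  -0.00843501] [0.11825438 0.02340563 0.00357264]
pad -1 770 [ 0.10632129 -0.02178541  0.00024173] [ 0.11814793 -0.02000192  0.02267706] [ 0.09800045 -0.02595187 -0.00220334]
pad 1 1468 [0.10802028 0.02420543 0.00065791] [0.12060205 0.02980677 0.02356145] [ 0.09800582  0.02001591 -0.00278687]
toproll 249 [ 0.54467414 -0.1600497   0.16514778] [ 0.58438094 -0.12007914  0.1906996 ]
```

View pics/s6.png

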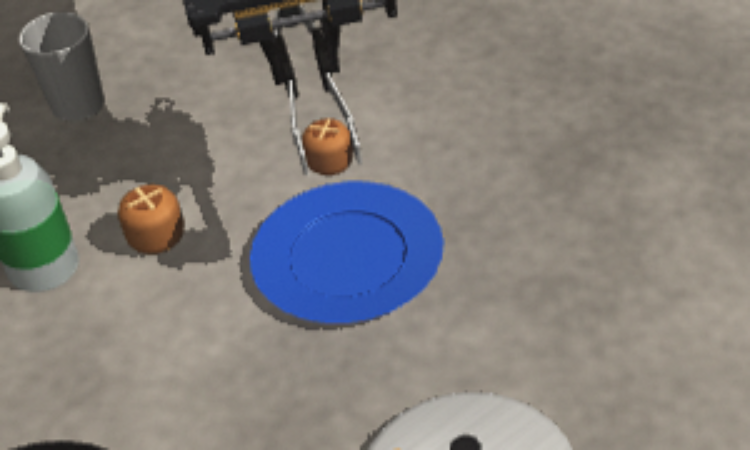

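The roll at (327,145) is held between the tips well above the plate, its middle about 0.166 m up, and nothing has slipped.

```bash
python3 -c "
from station import *
print(finish_job())"
```

```text
the job is handed in; nothing more can be done
None
```

I handed the job in with the small roll squeezed and still between the tongs' tips, its middle about 16.6 cm over the slab. The plate and everything else are where they stood, and it took about 10 s of the 38 s.

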